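# Lock back a sprung belt-tension wheel with its pin

### The arm

A 6-joint arm with a two-finger parallel gripper is mounted at the origin on the work surface. World frame = base frame: x ahead of the robot, y to its left, z up, the work surface at z = 0. Lengths are in mm, angles in rad, forces in N, time in s.
With the tool pointing down it reaches from about 350 to 975 mm from the base axis. Payload 7.1 kg.
Tool frame: the origin (TCP) lies on the front face of the gripper's body, between the roots of the fingers; the fingertips stand 80 mm ahead of it and the grasp point (between the pads) lies 61 mm ahead of it (env.tips_ahead is the distance from the TCP to the fingertips, in mm); z points along the fingers, y is the line along which they close (so a half turn about z gives the same grasp; the last joint's range is limited). The gripper opens to 88 mm and grips with 3 to 60 N. Pads are 20 mm wide; open, the fingers measure 115 mm over their backs; the gripper's body (75 mm by 178 mm) begins 61 mm behind the grasp point.
Start: joints at [1.225, 0.423, 1.63, -0, 1.089, -0.019], TCP at [200.602, 591.916, 302.675] pointing down, gripper open.
Joint ranges: [-3, 3], [-0.9, 2.11], [0.09, 2.58], [-1.31, 4.45], [0.11, 2.69], [-2.54, 2.54]. Speed limits (rad/s): [2.39, 2.39, 3.01, 3.14, 3.14, 3.14].

### API

Orientations are given as a unit quaternion [x, y, z, w].
In Python, from station import env, set_gripper, viewer, workorder gives the robot as it stands. Calls block until the motion is done:
- env.reach(position, orientation): joint-space move of the TCP to a pose.
- env.move_l(position, rot=None, rate=150, f_stop=None): straight line of the TCP; rot=None keeps the orientation; rate is the mean speed in mm/s. With f_stop (N) it stops when the force on the tool has changed by that much, and returns True; else False.
- env.move_joints(angles): joint-space move.
- set_gripper(opening): finger opening in mm; the grip force is fixed at half the most; returns when the fingers have stopped.
- env.hold(seconds).
- env.ik(position, orientation): joint angles nearest the present ones, or None.
- env.read_state(): the state.
- viewer.camera(name): name is "scene" or "side" or "wrist"; returns the picture (384x512x3 uint8, blue, green, red); there is no depth.
- viewer.camera_params(name): a dict with "fx", "fy", "cx", "cy" (pixels), "pose" (4x4, takes a point from camera to world coordinates); the wrist camera has in their place "tool_from_camera" (4x4, takes a point from camera to tool coordinates, whose origin is the TCP and whose axes are the flange's). Camera axes: x right, y up, looking along -z (the intrinsics and any distortion apply to the point x, -y, -z); pixel columns grow to the right and rows downward; lengths in mm; the calibration is good to about 2 mm. A picture is of the moment at which its call begins: read the wrist's pose just before it. camera_params takes no time and is no camera call.
A pose or a line that the arm cannot do raises env.IKError and nothing moves.
- workorder.sign_off(): hands the job in; it is judged then, once.
The state is a dict: "time_s": time; "qpos": joint angles; "dq": joint speeds; "tau": joint torques, N m; "tool_pos": TCP position; "orientation": TCP orientation; "force": force on the tool from outside, world axes, zero at the start; "wrist_torque": the same for the moment, N m; "width": finger opening in mm; "grip_force": force on a finger pad.
Only numpy, scipy, OpenCV 4.12 (cv2) and the standard library are available. Lean on these libraries where they do the work, as an engineer would, in place of code of your own. Each camera call takes 0.05 s, during which the arm holds its last target. There are 200 camera calls.

### The job

The belt is off this bench-top shaker's drive deck; lock its sprung tension wheel back so that a new belt can be fitted. Take the red-knobbed pin from its holder, turn the wheel counter-clockwise (seen from above) against its spring until the hole in its blue ear stands over the red-ringed hole in the deck, and push the pin down through both until it is fully home, then let go. Never let the wheel snap back, leave the yellow-knobbed pin in its holder and do not disturb the bottle, tube rack or trough.

Things in the scene. Friction and masses are not known exactly. Their poses are not given: they have to be found in the camera images.
- deck: White drive deck of a shaker, fixed to the bench, 250 x 180 mm, its flat top 52 mm above the bench. Origin on the bench under the tension wheel's pivot; z up; the plate spans x -105 to 145 mm and y -90 to 90 mm in its own frame. Two low grey flanged pulleys (tops 82 mm above the bench) stand near x = 100 mm, y = -45 and 45 mm.
- pivot (a point): Point on the vertical axis of the tension wheel, 76 mm above the bench (the wheel's upper face). The wheel is a 12 mm thick aluminium disc of radius 42 mm with a blue ear of the same thickness at its rim; a black idler roller (radius 20 mm, top 98 mm above the bench) sits on the disc on the side away from the ear.
- ear_hole (a point): Centre of the upper mouth of the 14 mm through hole in the wheel's 34 mm square blue ear, 75 mm from the pivot; moves with the wheel. x points away from the pivot, z up. Ear: upper face 76 mm, underside 64 mm above the bench, so a 12 mm gap lies between ear and deck. A pin standing through the ear, its tip still above the deck, can serve as the handle that turns and holds the wheel.
- lock_hole (a point): Centre of the mouth of the 14 mm locking hole in the deck's top (52 mm above the bench), 22 mm deep, with a red painted ring round it, 75 mm from the pivot. The ear hole stands exactly over it when the wheel joint reads 0.70.
- wheel (a joint): Angle of the tension wheel, rad: 0 at its rest stop, growing counter-clockwise seen from above, hard stop at 0.95, locking position 0.70. A torsion spring always drives it back to 0: about 2 N at the ear hole at rest, about 5 N at 0.70.
- holder: Grey plastic block fixed to the bench, 45 x 140 x 50 mm (x, y, z), with two 15 mm holes at y = -40 and 40 mm in its own frame; one pin stands in each, its flange on the block's top. Origin at the centre of its underside.
- lock_pin: Red-knobbed pin, loose, about 120 g, 91 mm long, upright. Origin at the tip of its nose, z along the pin to the knob: nose tapered over 8 mm (6 mm wide at the tip), steel shank 12 mm in diameter up to 42 mm, flange 28 mm in diameter from 42 to 47 mm, round red knob 24 mm in diameter from 47 to 91 mm. Fully home, its flange rests on the ear and its tip is 18 mm below the deck's top.
- spare_pin: Yellow-knobbed pin of the same size, in the holder's other hole; belongs to another machine. Origin at the tip of its nose.
- bottle: Amber reagent bottle, 64 mm in diameter, 150 mm tall, loose bystander. Origin at the centre of its underside.
- tube_rack: Orange tube rack, 70 x 190 mm, 60 mm tall with tubes up to 103 mm, bystander. Origin at the centre of its underside.
- trough: White open reagent trough, 70 x 130 x 35 mm, bystander. Origin at the centre of its underside.

How it is judged (in metres and radians):
On the way, in this order (a step that is already met when the one before it is completed fails the run):
1. the red-knobbed pin has been lifted clear of its holder (height (world z) of lock_pin above 0.055 m), for 0.1 s.
2. the wheel has been turned to its locking position and held there (joint 0.62 to 0.80 rad) (value of joint wheel between 0.62 and 0.8 rad), for 0.2 s.
At the end, for the whole second after the job is handed in: Red-knobbed pin through ear hole and red-ringed deck hole: tip 15 mm or more below the deck's top, within 5 mm of the hole's axis, tilt under 0.15 rad, at rest (under 20 mm/s); wheel at 0.62 to 0.78 rad, ear hole within 6 mm of the deck hole sideways (value of joint wheel between 0.62 and 0.78 rad and z of lock_pin in the frame of lock_hole below -0.015 m and horizontal distance between lock_pin and lock_hole below 0.005 m and horizontal distance between ear_hole and lock_hole below 0.006 m and angle between lock_pin's own z axis and vertical below 0.15 rad and linear speed of lock_pin below 0.02 m/s); the robot touches nothing.
It fails at once if the wheel snaps back (faster than 2.5 rad/s towards its rest stop) (velocity of joint wheel below -2.5 rad/s).
It fails at once if the yellow-knobbed pin is moved more than 15 mm (distance of spare_pin from where it was at the start of the episode above 0.015 m).
It fails at once if the bottle, tube rack or trough is moved more than 20 mm (distance of any of bottle, tube_rack, trough from where it was at the start of the episode above 0.02 m).
It also fails if it takes over 51 s, if anything falls off the work surface, if the arm or the gripper's body presses on something with over 40 N, if the wrist force passes 120 N, or if a joint passes its speed limit or range.

## Working session

There is one attempt and no reset: what is moved stays moved. The work goes in short steps, each a Python script; the robot and the scene stay as the last script left them, time stands still between calls to the robot, and variables do not carry over. Pictures are saved under pics/ and viewed, at most 10 in all, crops included, and the job is handed in when it is done.

```bash
ls; mkdir -p pics
python3 - <<'E'
from station import env,viewer
import cv2,numpy as np
ims=[viewer.camera(n) for n in("scene","side","wrist")]
for n,i in zip(("scene","side","wrist"),ims): cv2.imwrite(f"pics/{n}0.png",i)
cv2.imwrite("pics/ss0.png",np.vstack([ims[0],ims[1]])[:, :] if 0 else cv2.resize(np.hstack(ims[:2]),(800,300)))
for n in("scene","side","wrist"): print(viewer.camera_params(n))
s=env.read_state();print(s["tool_pos"],s["orientation"],s["time_s"])
E
```

```text
pics
{'fx': 371.6625115328824, 'fy': 371.6625115328824, 'cx': 246.18591708154125, 'cy': 194.28264072105367, 'pose': array([[-6.38907728e-01, -5.37062673e-01,  5.50781809e-01,
         1.41509947e+03],
       [ 7.69278839e-01, -4.48499936e-01,  4.55036126e-01,
         6.52931651e+02],
       [ 2.64268831e-03,  7.14430888e-01,  6.99701024e-01,
         1.05714073e+03],
       [ 0.00000000e+00,  0.00000000e+00,  0.00000000e+00,
         1.00000000e+00]])}
{'fx': 487.8985650437063, 'fy': 487.8985650437063, 'cx': 259.69199758833304, 'cy': 185.6687799609801, 'pose': array([[ 7.70142757e-01,  3.84307176e-01, -5.09105223e-01,
        -1.73115703e+02],
       [-6.37858710e-01,  4.69056168e-01, -6.10837603e-01,
        -9.02885681e+02],
       [ 4.04967107e-03,  7.95169357e-01,  6.06373890e-01,
         9.90112356e+02],
       [ 0.00000000e+00,  0.00000000e+00,  0.00000000e+00,
         1.00000000e+00]])}
{'fx': 289.8487506454893, 'fy': 289.8487506454893, 'cx': 254.66845247489533, 'cy': 187.8837593365733, 'tool_from_camera': array([[-4.80990686e-04,  9.56042810e-01,  2.93226729e-01,
         7.97114884e+01],
       [ 9.99999683e-01,  2.73908618e-04,  7.47278974e-04,
         7.75384279e-01],
       [ 6.34113362e-04,  2.93226996e-01, -9.56042639e-01,
        -8.22310257e+01],
       [ 0.00000000e+00,  0.00000000e+00,  0.00000000e+00,
         1.00000000e+00]])}
[200.51133022 591.61213173 302.09862545] [ 1.62690670e-01  9.86676959e-01 -5.60333942e-04 -1.05572130e-04] 0.15
```

View pics/scene0.png

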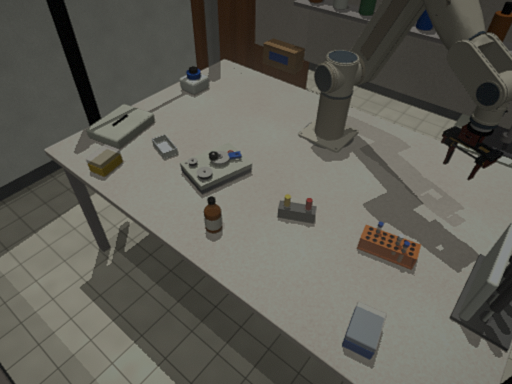

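View pics/side0.png

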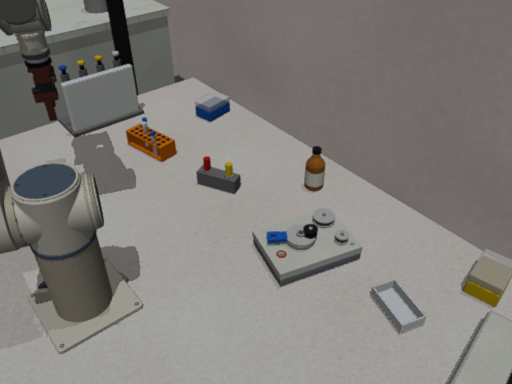

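Scene view: red knob at (309,202), yellow at (287,200), deck at (216,168), bottle at (213,216), rack at (389,246). Side view: red knob at (207,162), yellow at (229,169), blue ear at (277,237), red ring at (281,254), black idler at (311,231).

```bash
cat > h.py <<'E'
import numpy as np,cv2
from scipy.spatial.transform import Rotation as R
from station import env,set_gripper,viewer,workorder
def cam(n):
    p=viewer.camera_params(n)
    if n=="wrist":
        s=env.read_state();T=np.eye(4);T[:3,:3]=R.from_quat(s["orientation"]).as_matrix();T[:3,3]=s["tool_pos"]
        p["pose"]=T@p["tool_from_camera"]
    return viewer.camera(n),p
def ray(p,uv):
    d=np.array([(uv[0]-p["cx"])/p["fx"],-(uv[1]-p["cy"])/p["fy"],-1.])
    d=p["pose"][:3,:3]@d; return p["pose"][:3,3],d/np.linalg.norm(d)
def onz(p,uv,z):
    o,d=ray(p,uv); return o+d*(z-o[2])/d[2]
def tri(rs):
    A=0;b=0
    for o,d in rs: M=np.eye(3)-np.outer(d,d);A=A+M;b=b+M@o
    x=np.linalg.solve(A,b); return x,[np.linalg.norm(np.cross(x-o,d)) for o,d in rs]
H={"red":[(0,8),(170,180)],"yellow":[(22,34)],"blue":[(105,125)]}
def blobs(im,c,smin=140,vmin=60,amin=8):
    h=cv2.cvtColor(im,cv2.COLOR_BGR2HSV)
    m=sum(cv2.inRange(h,(a,smin,vmin),(b,255,255)) for a,b in H[c])
    n,_,st,ce=cv2.connectedComponentsWithStats(m)
    return [(ce[i].round(1).tolist(),st[i].tolist()) for i in range(1,n) if st[i][4]>=amin],m
def down(yaw):  # tool z down, tool y (closing line) at angle yaw from world +y... x axis at angle yaw
    x=np.array([np.cos(yaw),np.sin(yaw),0]);z=np.array([0,0,-1.])
    return R.from_matrix(np.c_[x,np.cross(z,x),z]).as_quat()
E
python3 - <<'E'
from h import *
for n in("scene","side"):
    im=cv2.imread(f"pics/{n}0.png");p=viewer.camera_params(n)
    for c in H:
        for ce,st in blobs(im,c,amin=6)[0]: print(n,c,ce,st)
g=lambda n:viewer.camera_params(n)
for a,b in [((309,202),(207,162)),((287,200),(229,169)),((236,155),(277,237)),((213,153),(311,231))]:
    print(tri([ray(g("scene"),a),ray(g("side"),b)]))
print("ring",onz(g("side"),(281,254),52)); print("bottle",onz(g("side"),(315,188),0),"trough",onz(g("side"),(397,312),0))
E
```

```text
scene red [309.0, 199.9] [307, 198, 5, 4, 16]
scene yellow [99.9, 167.7] [88, 156, 31, 20, 121]
scene blue [193.5, 73.0] [187, 69, 13, 7, 35]
scene blue [233.8, 154.3] [229, 152, 12, 5, 37]
scene blue [380.6, 223.2] [379, 222, 4, 3, 8]
scene blue [406.3, 242.7] [405, 241, 4, 4, 12]
side red [206.6, 163.3] [204, 157, 7, 14, 78]
side red [281.0, 254.8] [277, 251, 9, 7, 20]
side yellow [97.8, 57.8] [95, 56, 7, 5, 29]
side yellow [80.2, 62.1] [77, 60, 7, 5, 31]
side yellow [228.4, 169.1] [226, 162, 6, 15, 79]
side yellow [481.6, 293.1] [464, 280, 37, 27, 451]
side blue [62.1, 67.1] [59, 65, 7, 5, 30]
side blue [212.3, 112.1] [196, 103, 33, 18, 294]
side blue [144.0, 119.0] [143, 118, 3, 3, 9]
side blue [152.1, 132.8] [150, 131, 5, 5, 18]
side blue [276.4, 236.8] [267, 232, 20, 11, 205]
(array([534.91269374, 220.92778524,  83.5486828 ]), [np.float64(2.9112433966621616), np.float64(2.9112433966621207)])
(array([572.09443709, 150.02821993,  77.30162888]), [np.float64(2.3130696307592356), np.float64(2.3130696307589353)])
(array([ 485.40681884, -179.32107139,   69.13084766]), [np.float64(5.521702319719409), np.float64(5.521702319719617)])
(array([ 556.79378224, -240.62052914,   92.56691889]), [np.float64(2.771684108675503), np.float64(2.7716841086755273)])
ring [ 466.0745619  -226.60372774   52.        ]
bottle [792.40740413 -32.00823628   0.        ] trough [ 591.42946811 -524.63359271    0.        ]
```

Run:
```python
from h import *
q=down(np.deg2rad(118)); rs={"red":[],"yellow":[]}
for k,(x,y,z) in enumerate([(545,205,270),(505,180,300)]):
    env.reach([x,y,z],q); env.hold(.2)
    im,p=cam("wrist"); cv2.imwrite(f"pics/w{k}.png",im)
    for c in rs:
        b,m=blobs(im,c,amin=60)
        for ce,st in b: print(k,c,ce,st,onz(p,ce,80).round(1))
print(env.read_state()["time_s"])
```

```text
0 red [252.3, 166.8] [240, 151, 25, 32, 612] [535.3 221.2  80. ]
0 yellow [250.3, 241.6] [239, 223, 23, 37, 693] [570.7 149.8  80. ]
1 red [297.5, 156.7] [285, 143, 26, 28, 528] [535.8 221.7  80. ]
1 yellow [292.3, 226.1] [282, 210, 23, 32, 570] [571.1 150.1  80. ]
2.8667
```

View pics/w0.png

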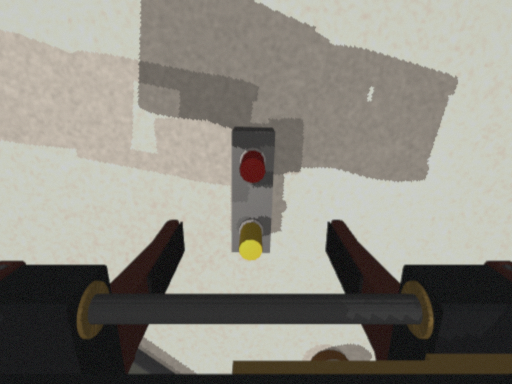

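View pics/w1.png

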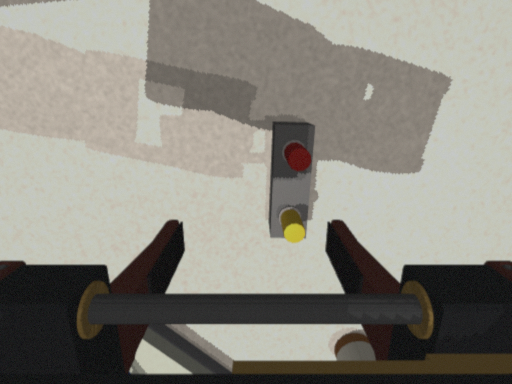

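The red knob is at (252,167) and (297,157) and the yellow at (250,242) and (292,226). Both views put the red pin's axis at about (535.5, 221.5). Next I grasp it and carry it toward the deck, looking on the way.

Run:
```python
from h import *
q=down(np.deg2rad(118))
env.reach([535.5,221.5,240],q)
im,p=cam("wrist"); print([ (c,onz(p,c,80).round(1)) for c,s in blobs(im,"red",amin=60)[0]])
env.move_l([535.5,221.5,141],rate=120,f_stop=8)
set_gripper(10); s=env.read_state(); print(s["width"],s["grip_force"],s["tool_pos"])
env.move_l([535.5,221.5,250],rate=100); s=env.read_state(); print(s["width"],s["force"],s["time_s"])
q2=down(np.deg2rad(-12)); 
for y in(-12,168): print(y,env.ik([400,-195,270],down(np.deg2rad(y))))
env.reach([400,-195,270],q2); env.hold(.3)
im,p=cam("wrist"); cv2.imwrite("pics/d0.png",im)
s=env.read_state();print(s["tool_pos"],s["width"],s["time_s"])
for c in("red","blue"):
    for ce,st in blobs(im,c,amin=20)[0]: print(c,ce,st,onz(p,ce,52 if c=="red" else 76).round(1))
```

```text
[([253.8, 195.4], array([535.1, 221.3,  80. ]))]
23.91775278086043 30.000080466270447 [535.37644942 221.42027067 140.92438262]
23.635092557708425 [ 0.25389362  0.57615645 -1.73662169] 6.55
-12 [-4.80342457e-01  2.06004298e-01  2.04110257e+00 -4.44089210e-16
  8.94485786e-01  1.29989338e+00]
168 [-4.80342457e-01  2.06004298e-01  2.04110257e+00 -4.44089210e-16
  8.94485786e-01 -1.84169927e+00]
[ 400.19941819 -194.73021077  269.94510554] 23.635670622375187 8.5083
red [271.7, 111.2] [259, 98, 27, 28, 292] [ 465.5 -225.4   52. ]
red [254.6, 252.6] [232, 215, 47, 73, 2665] [ 313.4 -175.6   52. ]
blue [221.7, 97.2] [195, 64, 53, 69, 1910] [ 488.2 -182.1   76. ]
```

View pics/d0.png

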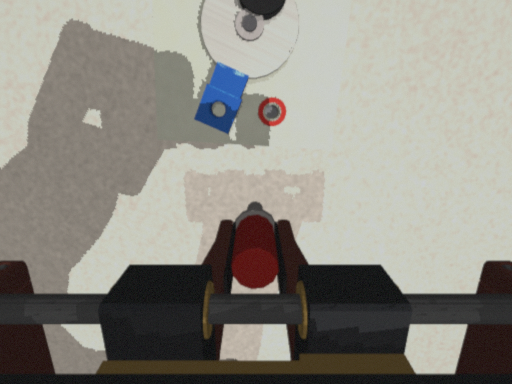

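The ear hole is at (219,109), the red ring at (272,111) and the pivot hub at (250,23); the pin's nose hangs at (255,207). I'll take a second, shifted view to get heights.

```bash
cat >> h.py <<'E'
def earhole(im):
    _,m=blobs(im,"blue",smin=110,vmin=30); n,l,st,_=cv2.connectedComponentsWithStats(m); i=1+np.argmax(st[1:,4]); m=(l==i).astype(np.uint8)
    cs,h=cv2.findContours(m,cv2.RETR_CCOMP,cv2.CHAIN_APPROX_NONE)
    k=[c for c,hh in zip(cs,h[0]) if hh[3]>=0 and cv2.contourArea(c)>30]
    return [(cv2.minEnclosingCircle(c),np.array(cv2.fitEllipse(c)[0])) for c in k]
def ring(im,vmax=160):
    b=[x for x in blobs(im,"red",amin=60)[0] if x[0][1]<vmax]
    _,m=blobs(im,"red"); m[vmax:]=0
    return np.array(cv2.fitEllipse(cv2.convexHull(cv2.findNonZero(m)))[0])
E
python3 - <<'E'
from h import *
q2=down(np.deg2rad(-12)); E=[];L=[]
for k,(x,y) in enumerate([(400,-195),(415,-235)]):
    if k: env.reach([x,y,270],q2); env.hold(.3)
    im,p=cam("wrist"); cv2.imwrite(f"pics/d{k+1}.png",im)
    e=earhole(im); r=ring(im); print(e,r,onz(p,r,52).round(1),[onz(p,a[1],76).round(1) for a in e])
    L.append(ray(p,r)); E.append(ray(p,e[0][1])) if e else 0
print(tri(L)); print(tri(E) if len(E)>1 else 0)
E
```

```text
[(((218.5, 108.61764526367188), 8.747321128845215), array([218.05596924, 108.81297302]))] [271.56335449 111.28738403] [ 465.3 -225.3   52. ] [array([ 478.9, -176.5,   76. ])]
[(((182.0, 132.5), 8.500100135803223), array([181.85913086, 132.65168762]))] [236.26353455 133.76269531] [ 465.4 -225.3   52. ] [array([ 479.4, -177.5,   76. ])]
(array([ 465.3653895 , -225.33832209,   51.89824285]), [np.float64(0.026475958863058285), np.float64(0.026475958862988647)])
(array([ 478.9491547 , -175.52301386,   68.45899986]), [np.float64(0.057449153947593555), np.float64(0.05744915394752367)])
```

Run:
```python
from h import *
im=cv2.imread("pics/d1.png"); q=down(np.deg2rad(-12))
p=viewer.camera_params("wrist");T=np.eye(4);T[:3,:3]=R.from_quat(q).as_matrix();T[:3,3]=[400.2,-194.7,269.9];p["pose"]=T@p["tool_from_camera"]
print("hub",onz(p,(250,23),76).round(1),"nose",onz(p,(255,204),137).round(1))
env.reach([479,-176.3,235],q); env.hold(.2)
st=env.move_l([479,-176.3,190],rate=40,f_stop=6); env.hold(.2)
s=env.read_state(); print(st,s["tool_pos"],s["force"],s["wrist_torque"],s["width"],s["time_s"])
a,pa=cam("side"); b,_=cam("wrist"); cv2.imwrite("pics/i0.png",np.hstack([cv2.resize(a[190:290,220:370],(450,300)),cv2.resize(b,(340,300))]))
```

```text
hub [ 541.5 -220.2   76. ] nose [ 402.8 -195.   137. ]
False [ 478.44628211 -176.06898068  189.73423724] [-4.89957704  1.07706908 -3.82198309] [ 0.31607576  1.13269989 -0.01639205] 23.61567611407354 11.3333
```

View pics/i0.png

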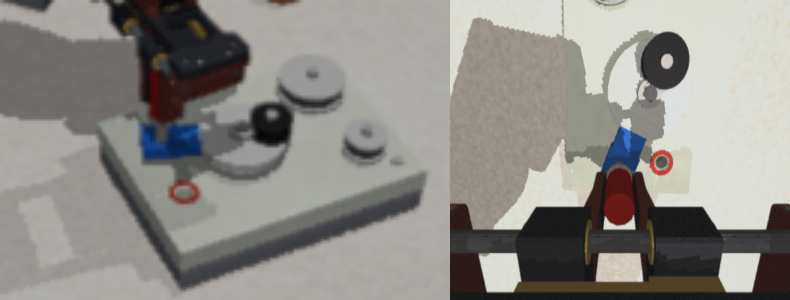

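Side crop: the nose stands in the blue ear. The wrist view agrees, with the ring still to the right at about (662,162). The hub measured (541.5,-220), which matches the pivot I computed. Now I trim the radial offset and turn the wheel.

Run:
```python
from h import *
P=np.array([540.5,-220.]);L=np.array([465.4,-225.3])
c=np.array([479,-176.3])
for k in range(2):
    f=env.read_state()["force"]; print(f.round(1))
    c=c+np.array([-1.2,.2]) if k==0 else c
    env.move_l([*c,190],rate=20); env.hold(.2)
print("trim",env.read_state()["force"].round(1))
off=np.array([1.2,-.2])
a0=np.arctan2(*(c+off-P)[::-1]); a1=np.arctan2(*(L-P)[::-1])%(2*np.pi); r0=np.linalg.norm(c+off-P); r1=np.linalg.norm(L-P); print(a0,a1,r0,r1)
for t in np.linspace(0,1,9)[1:]:
    a=a0+(a1+.01-a0)*t; r=r0+(r1-r0)*t
    env.move_l([*(P+r*np.array([np.cos(a),np.sin(a)])-off),190],rate=35)
    s=env.read_state(); print(round(a-a0,2),s["tool_pos"].round(1),s["force"].round(1),s["width"].round(1))
env.hold(.4); s=env.read_state(); print(s["tool_pos"],s["force"],s["wrist_torque"],s["time_s"])
a_,_=cam("side"); b,_=cam("wrist"); cv2.imwrite("pics/i1.png",np.hstack([cv2.resize(a_[190:290,220:370],(450,300)),cv2.resize(b,(340,300))]))
```

```text
[-4.4  1.7 -4.5]
[-1.8  2.1 -2.2]
trim [-2.5  1.7 -1.6]
2.523808493891236 3.2120484104330203 75.44494681554225 75.28678502898104Traceback (most recent call last):
  File "<stdin>", line 14, in <module>
AttributeError: 'float' object has no attribute 'round'
```

Run:
```python
from h import *
P=np.array([540.5,-220.]);L=np.array([465.4,-225.3]);off=np.array([1.2,-.2])
a0,a1=2.5238,3.2120
for t in np.linspace(0,1,9)[2:]:
    a=a0+(a1+.01-a0)*t; r=75.4
    env.move_l([*(P+r*np.array([np.cos(a),np.sin(a)])-off),190],rate=35)
    s=env.read_state(); print(round(a-a0,2),s["tool_pos"].round(1),s["force"].round(1))
env.hold(.4); s=env.read_state(); print(s["tool_pos"],s["width"],s["force"],s["wrist_torque"],s["time_s"])
a_,_=cam("side"); b,_=cam("wrist"); cv2.imwrite("pics/i1.png",np.hstack([cv2.resize(a_[190:290,220:370],(450,300)),cv2.resize(b,(340,300))]))
```

```text
0.17 [ 471.2 -187.6  190.1] [-1.5  3.5 -0.5]
0.26 [ 468.7 -193.6  190. ] [-1.3  3.7 -1.1]
0.35 [ 466.6 -199.8  189.9] [-1.   3.7 -0.4]
0.44 [ 465.1 -206.1  190. ] [-2.   4.4 -1.6]
0.52 [ 464.1 -212.6  189.9] [-0.2  4.9 -1.3]
0.61 [ 463.8 -219.1  189.9] [-1.1  3.7 -2.2]
0.7 [ 464.  -225.7  190. ] [-0.5  5.  -2.3]
[ 464.04289517 -225.5761923   189.94231965] 23.654080425103455 [-0.69427941  4.80601258 -2.85150963] [ 1.05022482  0.44875916 -0.00205179] 15.4667
```

View pics/i1.png

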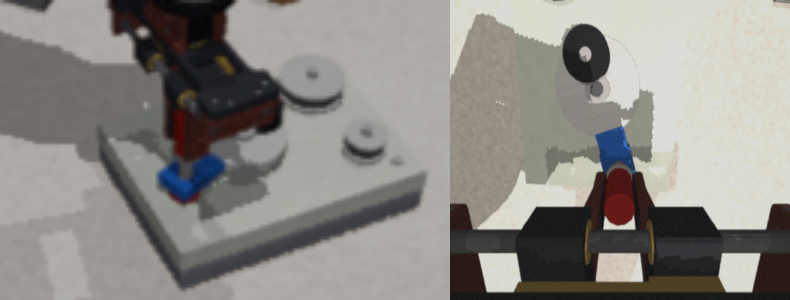

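The ear now covers the red ring and the force matches the expected 5 N. Now I push down.

Run:
```python
from h import *
s=env.read_state(); x,y=464.2,-225.7
st=env.move_l([x,y,165],rate=25,f_stop=14); s=env.read_state(); print(st,s["tool_pos"],s["force"],s["wrist_torque"],s["width"],s["time_s"])
```

```text
True [ 463.78360732 -225.2313224   166.84453815] [0.44104436 3.59838903 8.26234552] [ 0.741369    0.24274012 -0.09678132] 23.643748715897914 16.4583
```

Run:
```python
from h import *
s=env.read_state();x,y,z=s["tool_pos"]
set_gripper(60); env.hold(.3)
env.move_l([x,y,260],rate=120)
env.reach([380,-215,270],down(np.deg2rad(-12))); env.hold(.3)
s=env.read_state(); print(s["force"],s["time_s"])
w,p=cam("wrist"); b=[v for v in blobs(w,"red",amin=60)[0]]; print(b,[onz(p,v[0],105).round(1) for v in b])
a,ps=cam("side"); c=blobs(a,"red",amin=10)[0]; print(c)
print([tri([ray(p,b[0][0]),ray(ps,v[0])]) for v in c])
cv2.imwrite("pics/f.png",np.hstack([cv2.resize(a[190:290,220:370],(400,267)),cv2.resize(w[:267],(400,267))]))
```

```text
[-0.30848889 -0.50167778  0.20474608] 19.1667
[([241.7, 94.8], [227, 79, 31, 33, 772])] [array([ 466.3, -222. ,  105. ])]
[([281.1, 239.4], [278, 232, 8, 17, 115])]
[(array([ 466.94631559, -222.48780958,  102.22288931]), [np.float64(0.8127026883087064), np.float64(0.8127026883085797)])]
```

View pics/f.png

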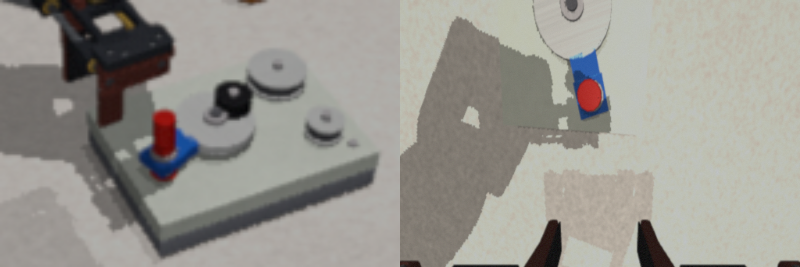

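The pin stands upright through the ear with its flange on it. The knob centre measures z = 102, against 103 for fully home, and the gripper is clear.

```bash
python3 -c "
from station import workorder
print(workorder.sign_off())"
```

```text
the job is handed in; nothing more can be done
None
```

The job is handed in: the red-knobbed pin is home through the ear and deck hole, locking the wheel at about 0.70 rad, and the gripper is clear after about 19 s; sign-off returned no verdict.

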